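# Set the shoe dryer one click on and start it

### The job

Set the shoe dryer going: with a fingertip, roll its knurled wheel from the grey mark to the next click, so that the white bar rests at the green mark with the finger off it, without ever going on towards the red mark. Then press the orange start button right down and let it come back up. Nothing is to be picked up: leave the shoe-care things lying on the dryer and around it where they are.

Things in the scene. Friction and masses are not known exactly. Their poses are not given: they have to be found in the camera images.
- dryer: Shoe dryer: white case fixed to the shelf, 150 (x) x 320 (y) x 75 mm high, origin at the centre of its underside, x away from the robot (turned with the case), z up. Two grey blower nozzles, 32 mm thick, stand on it up to 171 mm above the shelf, at x = +30 to +45 mm, y = +-130 to +-150 mm. Knurled wheel and start button stand out of its flat top.
- wheel_top (a point): Highest point of the black knurled wheel (diameter 90, width 30 mm), which stands on edge, axle along the dryer's y, its upper 22 mm out of the case. Point and axes are fixed to the dryer: x is the way to roll the wheel's top. The wheel is sprung: it gives way down up to 6 mm, from about 2 N, 1 N more per mm; pressed down 3 to 5 mm it follows a dragged fingertip without slip.
- wheel (a joint): Turn of the wheel in rad, with clicks at 0 (white bar at the grey mark: the start), 0.5 (green mark, bar on top) and 1.0 (red mark). Grows as the wheel's top moves along x of wheel_top; one click is 22.5 mm at the rim. Past about 0.25 the detent pulls on to 0.5, past 0.75 to 1.0, with up to 0.07 N m. Left alone it rests within 0.03 of a click.
- white_bar (a point): The white bar across the wheel's rim, at the rim surface; it turns with the wheel. Painted marks, grey, green and red in that order along x of the dryer, 22 mm apart, lie on the case's top on both sides of the wheel.
- start_top (a point): Centre of the upper face of the orange round start button (diameter 30 mm) in its black housing on the dryer's case, 90 mm to the right of the wheel (along -y of wheel_top). It goes down 6 mm, at about 5 N, and springs back.
- start (a joint): Travel of the start button in m: 0 up, 0.006 right down.
- tin: Round polish tin, red lid, diameter 78 mm, 24 mm high, in front of the dryer; origin at the centre of its underside. To be left alone.
- brush: Wooden shoe brush lying bristles down, 165 x 52 x 42 mm, long side along its x, behind the dryer; origin at the centre of its underside. To be left alone.
- horn: Red shoe horn, 200 mm long (along its x), up to 42 mm wide, 13 mm high, lying in front of the dryer; origin at mid-length, underside. To be left alone.
- clip: Steel spring clip, 62 x 20 x 17 mm, lying on the case's top on the far side of the wheel; origin at the centre of its underside. To be left alone.
- cream: Amber jar of shoe cream, black cap, diameter 52 mm, 55 mm high, standing on the shelf at the left; origin at the centre of its underside. To be left alone.
- tree: Wooden shoe tree, 230 x 58 x 40 mm, lying on the shelf at the right; origin on its underside. To be left alone.

How it is judged:
On the way, in this order (a step that is already met when the one before it is completed fails the run):
1. the wheel has clicked into the green detent and rests there with the finger off it (value of joint wheel between 0.41 and 0.59 rad and velocity of joint wheel between -0.1 and 0.1 rad/s and contact force between the fingers and anything else below 0.2 N), for 0.2 s.
2. the start button is pressed right down (value of joint start above 0.0048 m), for 0.05 s.
At the end, for the whole second after the job is handed in: The wheel rests at the green click (0.41 to 0.59 rad), the start button has come back up (less than 1.5 mm down), and the loose things lie at rest (value of joint wheel between 0.41 and 0.59 rad and velocity of joint wheel between -0.1 and 0.1 rad/s and value of joint start below 0.0015 m and linear speed of each of tin, brush, horn, clip, cream, tree below 0.02 m/s); the robot touches nothing.
It fails at once if the wheel is turned on towards the red mark (past 0.70 rad) (value of joint wheel above 0.7 rad).
It fails at once if the start button is pressed (more than 3 mm) while the wheel is not at the green click (value of joint start above 0.003 m and not (value of joint wheel between 0.41 and 0.59 rad)).
It fails at once if a loose thing is lifted, carried or pushed more than 15 mm from its place (distance of any of tin, brush, horn, clip, cream, tree from where it was at the start of the episode above 0.015 m).
It also fails if it takes over 35 s, if anything falls off the work surface, if the arm or the gripper's body presses on something with over 40 N, if the wrist force passes 120 N, or if a joint passes its speed limit or range.

### The arm

A 6-joint arm with a two-finger parallel gripper is mounted at the origin on the work surface. World frame = base frame: x ahead of the robot, y to its left, z up, the work surface at z = 0. Lengths are in m, angles in rad, forces in N, time in s.
With the tool pointing down it reaches from about 0.25 to 0.775 m from the base axis. Payload 8.9 kg.
Tool frame: the origin (TCP) lies midway between the tips of the shut fingers; the grasp point (between the pads) lies 19 mm behind it (bot.tcp_to_grasp is the distance from the TCP to the grasp point, in m); z points along the fingers, y is the direction in which the jaws open and shut (so a half turn about z gives the same grasp; the last joint's range is limited). The gripper opens to 85 mm and grips with 20 to 120 N. Pads are 22 mm wide; open, the fingers measure 114 mm over their backs; the gripper's body (76 mm by 85 mm) begins 54 mm behind the grasp point. The pads swing forward as they close: fully open they stand 13 mm farther back than shut.
Start: joints at [-1.481, 0.291, -0.153, 1.127, 0, 1.431], TCP at [0.119, -0.511, 0.231] pointing down, gripper open.
Joint ranges: [-2.52, 2.52], [-0.91, 1.74], [-1.3, 1.37], [-1.96, 2.02], [-1.52, 1.47], [-3.14, 3.14]. Speed limits (rad/s): [2.22, 2.22, 2.79, 3.14, 3.14, 3.14].

### API

Orientations are given as a unit quaternion [w, x, y, z].
In Python, from cell import bot, optics, spotter gives the robot as it stands.
- The arm moves only by the tool apply_moves, never from a script. Its argument "targets" is one flat list of numbers, 7 for each row, row after row: the shift along the tool's x, y, z scaled (see below), then the turn, a rotation vector about the tool's x, y, z scaled (see below), then the opening, from -1 (shut) to 1 (fully open). In form: [dx, dy, dz, ax, ay, az, grip, dx, dy, dz, ax, ay, az, grip, ...]. A call has 1 to 12 rows; each row is the pose to reach, as a shift and turn from the pose measured when the call began, along the tool's axes at that moment; what a row does not reach only later rows make up. The controller multiplies each number of a shift by 0.1 m and each number of a turn by 45 degrees. A row lasts 1/8 s, in which the tool goes at most 62.5 mm and 10.7 degrees, less where a joint would pass 70% of its speed; a pose out of reach is approached as far as the arm can. A call with a number of a shift or a turn outside -1 to 1 is refused whole. A call with a gripper value outside its range is refused whole. The fingers move at their own pace and stop on an object; "newtons" is the grip in N (left out, the last holds). Time passes only in rows, so rows that repeat a pose let the fingers close. It gives the time, the measured TCP pose, the force and the opening at its end, in the units of the state.
- bot.get_state(): the state, without advancing time (a new reading comes with each control period).
- optics.camera(name): name is "scene" or "top" or "wrist"; returns (picture, depth): 384x512x3 uint8, red, green, blue; 384x512 float32, m along the optical axis (not along the pixel's ray), 0 where there is no reading.
- optics.camera_params(name): a dict with "fx", "fy", "cx", "cy" (pixels), "extrinsics" (4x4, takes a point from world to camera coordinates); the wrist camera has in their place "T_tool_cam" (4x4, takes a point from camera to tool coordinates, whose origin is the TCP and whose axes are the flange's). Camera axes: x right, y down, z forward; pixel columns grow to the right and rows downward; lengths in m; the calibration is good to about 2 mm. The wrist camera is an equidistant fisheye: a pixel r from the principal point sees the ray r / f radians off the axis. A picture is of the moment at which its call begins: read the wrist's pose just before it. camera_params takes no time and is no camera call.
- bot.job_done(): hands the job in, once; it reports no verdict.
Trained networks look in the newest picture that a camera, given by its name, has taken for a name from the list of things; names that differ only in an ending like _2 or _b are one class to them, and where a whole thing is asked for, a point or a joint stands for the part that bears it (a point fixed in the world has none). Each returns a list of dicts, best first, with "confidence" (0 to 1); they miss things now and then, are a little off and sometimes report something else, mostly with a low value. They report only what shows in the picture. A call takes as long as a camera call.
- spotter.recognise(camera, target): "box" ([left, top, right, bottom] in pixels, round what is visible of it).
- spotter.landmark_of(camera, target): "location" ([row, column] in pixels: a listed point, or the origin of a listed thing).
The state is a dict: "time": time; "joint_pos": joint angles; "joint_vel": joint speeds; "joint_torque": joint torques, N m; "ee_pos": TCP position; "orientation": TCP orientation; "force": force on the tool from outside, world axes, zero at the start; "ft_torque": the same for the moment, N m; "width": finger opening in m.
Only numpy, scipy, OpenCV 4.12 (cv2) and the standard library are available. Lean on these libraries where they do the work, as an engineer would, in place of code of your own. Each camera call takes 0.05 s, during which the arm holds its last target. There are 200 camera calls.

## Working session

There is one attempt and no reset: what is moved stays moved. The work goes in short steps, Python scripts to look and compute and a tool call to move; the robot and the scene stay as the last step left them, time stands still between calls to the robot, and variables do not carry over. Pictures are saved under pics/ and viewed, about 8 in all and at most 12, crops included, and the job is handed in when it is done.

Besides the shell and the picture viewer there is one more tool, called after "Call:" by a JSON object that holds its "method" and its "body". apply_moves: Moves the arm, as the interface text tells. Its arguments: {"type":"object","properties":{"targets":{"type":"array"},"newtons":{"type":"number"}},"required":["targets"]}

```bash
mkdir -p pics; cat > h.py <<'E'
import numpy as np, cv2
from cell import bot, optics, spotter
from scipy.spatial.transform import Rotation as R
def world(cam,r,c,d):
    p=optics.camera_params(cam); E=np.array(p["extrinsics"])
    v=np.array([(c-p["cx"])/p["fx"]*d,(r-p["cy"])/p["fy"]*d,d,1])
    return (np.linalg.inv(E)@v)[:3]
def show(img,f): cv2.imwrite(f,img[:,:,::-1])
E
python3 - <<'E'
from h import *
s=bot.get_state(); print(s["ee_pos"],s["orientation"],s["width"],s["time"],s["force"])
for cam in("top","scene"):
    im,d=optics.camera(cam); np.savez("/tmp/%s.npz"%cam,im=im,d=d); show(im,"pics/%s0.png"%cam)
    for t in("wheel_top","white_bar","start_top","dryer","clip"):
        for l in spotter.landmark_of(cam,t)[:2]:
            r,c=l["location"]; dd=np.median(d[int(r)-1:int(r)+2,int(c)-1:int(c)+2])
            print(cam,t,np.round([r,c,l["confidence"]],2),np.round(world(cam,r,c,dd),4))
E
```

```text
[ 0.11903977 -0.51088494  0.23072956] [-6.53813410e-04  9.93464138e-01  1.14142799e-01  2.85701863e-05] 0.08521376908259885 0.0 [ 0.59230079 -0.35069933 -0.07625235]
top wheel_top [197.3  211.4    0.94] [0.5528 0.0628 0.0966]
top white_bar [205.8  212.4    0.84] [0.5306 0.0605 0.0944]
top white_bar [228.8  393.4    0.48] [ 0.4655 -0.4344  0.022 ]
top start_top [206.2  246.7    0.47] [ 0.5278 -0.0294  0.0961]
top dryer [196.5  227.3    0.85] [0.5569 0.0223 0.0752]
top dryer [155.4  245.     0.74] [ 0.676  -0.0263  0.042 ]
top clip [174.9  219.8    0.49] [0.6142 0.0412 0.085 ]
scene wheel_top [186.1  280.7    0.87] [0.5571 0.0575 0.0965]
scene white_bar [177.9  282.8    0.84] [0.5287 0.0619 0.0928]
scene start_top [170.9  247.8    0.42] [ 0.5145 -0.0316  0.0934]
scene dryer [207.2  265.     0.83] [0.6201 0.0211 0.0904]
scene clip [208.5  272.     0.51] [0.6196 0.039  0.0856]
```

View pics/top0.png

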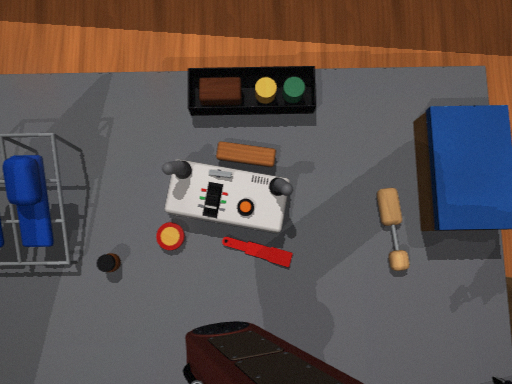

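View pics/scene0.png

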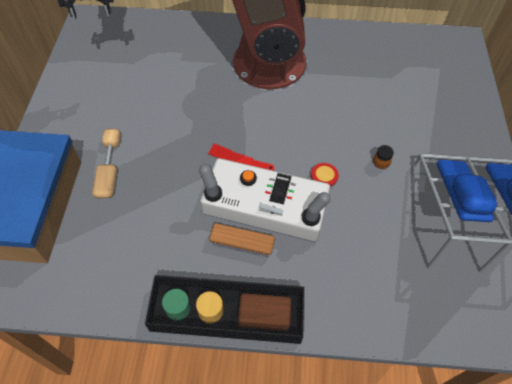

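The top view has x up and y left. The dryer is at about (0.556, 0.02) and turned slightly clockwise, with the wheel at px (213,197), the orange button at (246,207) and the clip at (220,174) beyond the wheel. I'll measure the yaw from the case's top.

```bash
python3 - <<'E'
from h import *
z=np.load("/tmp/top.npz"); im,d=z["im"],z["d"]
p=optics.camera_params("top"); v,u=np.mgrid[:384,:512]
P=np.stack([(u-p["cx"])/p["fx"]*d,(v-p["cy"])/p["fy"]*d,d,np.ones_like(d)],-1)@np.linalg.inv(np.array(p["extrinsics"])).T
X=P[...,:3]; roi=(abs(X[...,0]-.555)<.15)&(abs(X[...,1]-.02)<.22)&(d>0)
m=roi&(X[...,2]>.065)&(X[...,2]<.12)
c,s,a=cv2.minAreaRect(X[m][:,:2].astype(np.float32)); print("case",c,s,a, np.median(X[m][:,2]))
f=im.astype(int); o=m&(f[...,0]>150)&(f[...,1]>50)&(f[...,1]<140)&(f[...,2]<80)
print("orange",o.sum(),X[o].mean(0))
b=m&(f.max(-1)<45); 
n,l,st,ce=cv2.connectedComponentsWithStats(b.astype(np.uint8))
for i in range(1,n):
    if st[i,4]>20: print(st[i],X[l==i].mean(0), X[l==i][:,2].max(), cv2.minAreaRect(X[l==i][:,:2].astype(np.float32)))
st=bot.get_state(); print(R.from_quat(np.roll(st["orientation"],-1)).as_matrix().round(4))
E
```

```text
case (0.5625612735748291, 0.025135904550552368) (0.31950291991233826, 0.1499403715133667) 78.88108825683594 0.0745447775850464
orange 96 [ 0.53011745 -0.02034789  0.09462543]
[176 161  15  17 102] [0.62693473 0.13225008 0.08825854] 0.11812306218272939 ((0.6283662915229797, 0.13569068908691406), (0.029765484854578972, 0.043532125651836395), 62.12520217895508)
[270 178  12  18  83] [ 0.57500178 -0.10185182  0.09046254] 0.11795856877653987 ((0.5789004564285278, -0.10298360139131546), (0.04562585800886154, 0.0243621114641428), 16.096973419189453)
[203 183  20  34 418] [0.54984144 0.06034869 0.08612629] 0.09993906069844694 ((0.5498597621917725, 0.061486661434173584), (0.036833737045526505, 0.08953119814395905), 78.14561462402344)
[238 199  16  17  93] [ 0.52532103 -0.02587154  0.08591007] 0.09066341591747507 ((0.5270141959190369, -0.02608012594282627), (0.039693575352430344, 0.04263865947723389), 89.34949493408203)
[[ 0.9739  0.2268  0.    ]
 [ 0.2268 -0.9739  0.    ]
 [ 0.     -0.     -1.    ]]
```

Call:
{"method": "apply_moves", "body": {"targets": [0.92, -0.76, 0, 0, 0, 0, -1, 0.92, -0.76, 0, 0, 0, 0, -1, 0.92, -0.76, 0, 0, 0, 0, -1], "newtons": 40}}

```text
time: 0.98
ee_pos: [0.193, -0.4137, 0.2316]
orientation: [-0.0, 0.993, 0.116, 0.0]
force: [-0.2, -0.7, 0.8]
width: 0.0323
```

Call:
{"method": "apply_moves", "body": {"targets": [0.92, -0.76, 0, 0, 0, 0, -1, 0.92, -0.76, 0, 0, 0, 0, -1, 0.92, -0.76, 0, 0, 0, 0, -1]}}

```text
time: 1.35
ee_pos: [0.2666, -0.3163, 0.2319]
orientation: [-0.0, 0.993, 0.118, 0.0]
force: [0.2, -0.2, 0.4]
width: -0.0001
```

Call:
{"method": "apply_moves", "body": {"targets": [0.92, -0.76, 0, 0, 0, 0, -1, 0.92, -0.76, 0, 0, 0, 0, -1, 0.92, -0.76, 0, 0, 0, 0, -1]}}

```text
time: 1.72
ee_pos: [0.3398, -0.2191, 0.2322]
orientation: [-0.0, 0.993, 0.121, 0.001]
force: [0.3, -0.5, 0.6]
width: 0.0002
```

Call:
{"method": "apply_moves", "body": {"targets": [0.92, -0.76, 0, 0, 0, 0, -1, 0.92, -0.76, 0, 0, 0, 0, -1, 0.92, -0.76, 0, 0, 0, 0, -1]}}

```text
time: 2.1
ee_pos: [0.4127, -0.1221, 0.2324]
orientation: [-0.0, 0.992, 0.123, 0.001]
force: [0.1, -0.7, -0.6]
width: 0.0001
```

Call:
{"method": "apply_moves", "body": {"targets": [0.84, -0.74, 0, 0, 0, 0, -1, 0.84, -0.74, 0, 0, 0, 0, -1, 0.84, -0.74, 0, 0, 0, 0, -1]}}

```text
time: 2.48
ee_pos: [0.4776, -0.0299, 0.2324]
orientation: [-0.0, 0.992, 0.123, 0.001]
force: [-1.6, -0.7, -0.5]
width: 0.0
```

Call:
{"method": "apply_moves", "body": {"targets": [0.84, -0.74, 0, 0, 0, 0.56, -1, 0.84, -0.74, 0, 0, 0, 0.56, -1, 0.84, -0.74, 0, 0, 0, 0.56, -1, 0.84, -0.74, 0, 0, 0, 0.56, -1, 0.84, -0.74, 0, 0, 0, 0.56, -1]}}

```text
time: 3.1
ee_pos: [0.5351, 0.0165, 0.2326]
orientation: [-0.019, 0.998, -0.064, 0.002]
force: [0.3, 0.1, -0.6]
width: -0.0001
```

```bash
cat >> h.py <<'E'
def wrist(name):
    s=bot.get_state(); im,d=optics.camera("wrist"); show(im,name)
    p=optics.camera_params("wrist"); T=np.eye(4); T[:3,:3]=R.from_quat(np.roll(s["orientation"],-1)).as_matrix(); T[:3,3]=s["ee_pos"]
    T=T@np.array(p["T_tool_cam"])
    def pt(r,c):
        a=np.array([c-p["cx"],r-p["cy"]]); n=np.hypot(*a); th=n/p["fx"]
        ray=np.array([*(a/max(n,1e-9)*np.sin(th)),np.cos(th)])
        dd=np.median(d[int(r)-1:int(r)+2,int(c)-1:int(c)+2])
        return (T@np.r_[ray*dd/ray[2],1])[:3], (T[:3,3],T[:3,:3]@ray)
    return im,d,pt,s
def dryer(P,o=(0.5626,0.0251),yaw=-11.12):
    a=np.radians(yaw); v=np.array(P[:2])-o
    return np.array([v@[np.cos(a),np.sin(a)],v@[-np.sin(a),np.cos(a)],P[2]])
E
python3 - <<'E'
from h import *
im,d,pt,s=wrist("pics/w1.png"); print(s["ee_pos"],s["orientation"],s["force"],dryer(s["ee_pos"]))
for t in("wheel_top","white_bar","start_top","clip","dryer"):
    for l in spotter.landmark_of("wrist",t)[:2]:
        P,ray=pt(*l["location"]); 
        h={"wheel_top":.097,"white_bar":.094,"start_top":.094}.get(t,.075)
        Q=ray[0]+ray[1]*(h-ray[0][2])/ray[1][2]
        print(t,np.round(l["location"]),round(l["confidence"],2),P.round(4),Q.round(4),dryer(Q).round(4))
E
```

```text
[0.53509352 0.01647012 0.23258599] [-0.01940184  0.99777485 -0.06376439  0.00173847] [ 0.26337913  0.11892441 -0.5861726 ] [-0.02532566 -0.01377288  0.23258599]
wheel_top [170. 221.] 0.83 [0.5482 0.0563 0.098 ] [0.5481 0.0564 0.097 ] [-0.0203  0.028   0.097 ]
white_bar [188. 219.] 0.81 [0.5294 0.0618 0.0937] [0.5294 0.0618 0.094 ] [-0.0396  0.0296  0.094 ]
start_top [181. 312.] 0.87 [ 0.5272 -0.0295  0.0977] [ 0.5262 -0.0299  0.094 ] [-0.0251 -0.061   0.094 ]
dryer [140. 258.] 0.8 [0.5698 0.0179 0.0749] [0.5698 0.0179 0.075 ] [ 0.0085 -0.0057  0.075 ]
```

View pics/w1.png

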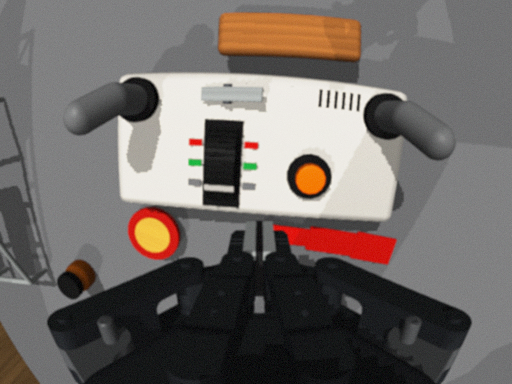

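The wrist view shows the white bar at the grey mark (px 219,188). The wheel's centre is about (222,163), the button (312,178) and the clip (232,94), well past the wheel. The arm stopped short of the last target with a small tilt, so I'll check the joints.

```bash
python3 - <<'E'
from h import *
s=bot.get_state(); print(np.round(s["joint_pos"],3),np.round(s["joint_vel"],3))
M=R.from_quat(np.roll(s["orientation"],-1)); print(M.as_matrix().round(4),s["ee_pos"])
a=np.radians(-11.12); x=np.array([np.cos(a),np.sin(a),0]); y=np.array([np.sin(a),-np.cos(a),0]); G=R.from_matrix(np.c_[x,y,[0,0,-1]])
print("turn units",(M.inv()*G).as_rotvec(degrees=True)/45)
W=np.array([.549,.0594,.097]); o=W-0.010*x+[0,0,.02]
print("shift units",M.inv().apply(o-s["ee_pos"])/.1)
E
```

```text
[-0.127  0.305 -0.13   1.134  0.039  3.14 ] [ 0.002  0.003  0.002 -0.001  0.     0.001]
[[ 0.9921 -0.1249  0.0063]
 [-0.1251 -0.9914  0.0388]
 [ 0.0014 -0.0393 -0.9992]] [0.53525695 0.01821319 0.23270514]
turn units [-5.00990013e-02 -2.65210343e-07  8.74698707e-02]
shift units [-0.01648893 -0.38687205  1.1731434 ]
```

Call:
{"method": "apply_moves", "body": {"targets": [0, -0.39, 0, -0.05, 0, -0.2, -1, 0, -0.39, 0, -0.05, 0, -0.4, -1, 0, -0.39, 0, -0.05, 0, -0.6, -1, 0, -0.39, 0, -0.05, 0, -0.8, -1, 0, -0.39, 0, -0.05, 0, -0.95, -1, 0, -0.39, 0, -0.05, 0, -0.95, -1]}}

```text
time: 4.15
ee_pos: [0.54, 0.0571, 0.2343]
orientation: [0.002, 0.952, 0.305, 0.008]
force: [0.1, -0.0, -0.3]
width: 0.0003
```

```bash
cat >> h.py <<'E'
def plan(W,s=None):
    s=s or bot.get_state(); M=R.from_quat(np.roll(s["orientation"],-1))
    a=np.radians(78.88); G=R.from_matrix(np.c_[[np.cos(a),np.sin(a),0],[np.sin(a),-np.cos(a),0],[0,0,-1]])
    print("t",s["time"],"pos",s["ee_pos"].round(4),"F",np.round(s["force"],1),"j",np.round(s["joint_pos"],2))
    print("turn",((M.inv()*G).as_rotvec(degrees=True)/45).round(4),"shift",(M.inv().apply(np.array(W)-s["ee_pos"])/.1).round(4))
E
python3 -c "
from h import *
plan([.539,.0613,.16])"
```

```text
t 4.15 pos [0.54   0.0571 0.2343] F [ 0.1 -0.  -0.3] j [-0.03  0.31 -0.12  1.13  0.    2.49]
turn [ 0.016  -0.0128 -0.9632] shift [ 0.006  -0.0463  0.7425]
```

Call:
{"method": "apply_moves", "body": {"targets": [0, -0.05, 0.2, 0.016, -0.013, -0.2, -1, 0, -0.05, 0.4, 0.016, -0.013, -0.4, -1, 0, -0.05, 0.6, 0.016, -0.013, -0.6, -1, 0, -0.05, 0.74, 0.016, -0.013, -0.8, -1, 0, -0.05, 0.74, 0.016, -0.013, -0.96, -1, 0, -0.05, 0.74, 0.016, -0.013, -0.96, -1]}}

```text
time: 4.9
ee_pos: [0.5383, 0.0614, 0.1601]
orientation: [-0.0, 0.774, 0.633, -0.0]
force: [0.3, 0.2, -0.9]
width: -0.0001
```

```bash
python3 - <<'E'
from h import *
im,d,pt,s=wrist("pics/w2.png")
for t in("wheel_top","white_bar","start_top"):
    for l in spotter.landmark_of("wrist",t)[:1]:
        P,ray=pt(*l["location"]); h={"wheel_top":.097,"white_bar":.094,"start_top":.094}[t]
        Q=ray[0]+ray[1]*(h-ray[0][2])/ray[1][2]
        print(t,np.round(l["location"]),round(l["confidence"],2),P.round(4),Q.round(4),dryer(Q).round(4))
plan([.539,.0613,.105])
E
```

```text
wheel_top [201. 276.] 0.63 [0.5504 0.0577 0.0976] [0.5504 0.0575 0.097 ] [-0.0182  0.0295  0.097 ]
white_bar [197. 254.] 0.94 [0.5351 0.0632 0.0941] [0.5351 0.0631 0.094 ] [-0.0344  0.032   0.094 ]
start_top [304. 270.] 0.57 [0.5415 0.0541 0.2098] [ 0.5292 -0.0342  0.094 ] [-0.0213 -0.0646  0.094 ]
t 5.1 pos [0.5385 0.0613 0.1605] F [-0.3  0.1  0.3] j [-0.02  0.37 -0.23  0.97 -0.    1.75]
turn [ 0.0006  0.0001 -0.0067] shift [0.0013 0.0047 0.5549]
```

View pics/w2.png

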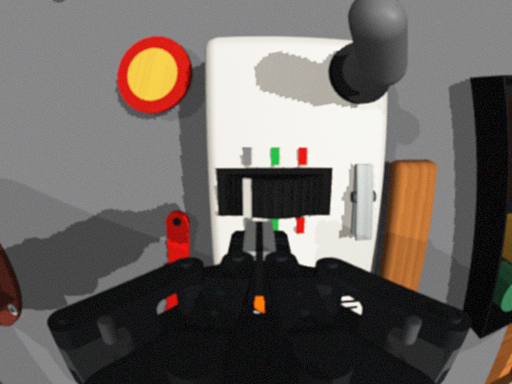

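The wrist view shows the fingertips at px (258,230), in line with the wheel, which spans px 217–331. The bar (248,197) is at grey, and tool +y runs towards green and red (right in the image). Going down to contact.

Call:
{"method": "apply_moves", "body": {"targets": [0, 0.01, 0.3, 0, 0, 0, -1, 0, 0.01, 0.55, 0, 0, 0, -1, 0, 0.01, 0.62, 0, 0, 0, -1, 0, 0.01, 0.66, 0, 0, 0, -1, 0, 0.01, 0.68, 0, 0, 0, -1, 0, 0.01, 0.68, 0, 0, 0, -1]}}

```text
time: 5.85
ee_pos: [0.5401, 0.061, 0.0934]
orientation: [0.001, 0.774, 0.633, 0.001]
force: [-1.7, -0.2, 4.8]
width: -0.0
```

Call:
{"method": "apply_moves", "body": {"targets": [0, 0, 0.012, 0, 0, 0, -1, 0, 0.03, 0.012, 0, 0, 0, -1, 0, 0.06, 0.012, 0, 0, 0, -1, 0, 0.09, 0.012, 0, 0, 0, -1, 0, 0.12, 0.012, 0, 0, 0, -1, 0, 0.15, 0.012, 0, 0, 0, -1, 0, 0.17, 0.012, 0, 0, 0, -1, 0, 0.18, 0.012, 0, 0, 0, -1]}}

```text
time: 6.85
ee_pos: [0.5593, 0.0572, 0.0936]
orientation: [0.002, 0.774, 0.633, 0.002]
force: [0.1, -1.8, 5.2]
width: 0.0
```

```bash
python3 - <<'E'
from h import *
im,d,pt,s=wrist("pics/w3.png")
for l in spotter.landmark_of("wrist","white_bar")[:2]:
    P,ray=pt(*l["location"]); print(np.round(l["location"]),l["confidence"],P,dryer(P))
plan([.57,.06,.13]); print(dryer(s["ee_pos"]))
cv2.imwrite("pics/w3c.png",cv2.resize(im[130:270,180:360,::-1],None,fx=3,fy=3))
E
```

```text
[238. 244.] 0.6 [0.55399691 0.06468709 0.10989031] [-0.01607651  0.03718463  0.10989031]
t 6.95 pos [0.5593 0.0572 0.0936] F [ 0.4 -2.3  5.6] j [-0.03  0.47 -0.27  0.83 -0.    1.74]
turn [ 0.0065 -0.0003 -0.0076] shift [ 0.0491  0.1012 -0.3638]
[-0.00946438  0.03083492  0.09356469]
```

View pics/w3c.png

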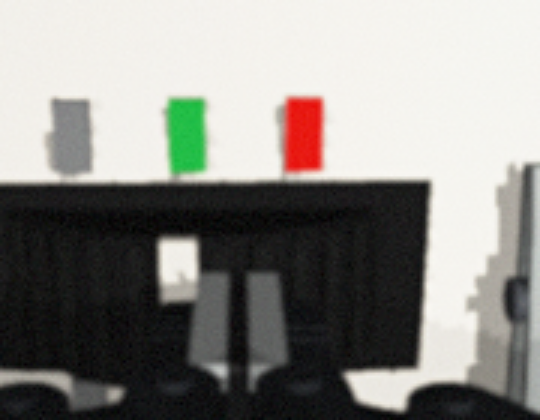

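The bar (crop px 178) is almost at the green mark (187). Lifting straight up.

Call:
{"method": "apply_moves", "body": {"targets": [0, 0, -0.05, 0, 0, 0, -1, 0, 0, -0.3, 0, 0, 0, -1, 0, 0, -0.6, 0, 0, 0, -1, 0, 0, -0.6, 0, 0, 0, -1, 0, 0, -0.6, 0, 0, 0, -1]}}

```text
time: 7.58
ee_pos: [0.5588, 0.0573, 0.1533]
orientation: [0.002, 0.774, 0.633, 0.002]
force: [-0.5, -0.6, -0.6]
width: 0.0
```

```bash
python3 - <<'E'
from h import *
im,d,pt,s=wrist("pics/w4.png")
for l in spotter.landmark_of("wrist","white_bar")[:1]:
    P,ray=pt(*l["location"]); print(np.round(l["location"]),l["confidence"],P,dryer(P))
S=[.5285,-.029,.13]; plan(S); print(dryer(S))
cv2.imwrite("pics/w4c.png",cv2.resize(im[130:350,180:360,::-1],None,fx=2.5,fy=2.5))
t,dt=optics.camera("top")
for c,n,dd in(("top","start_top",dt),("top","white_bar",dt)):
    for l in spotter.landmark_of(c,n)[:1]:
        r,q=l["location"]; print(n,l["confidence"],dryer(world(c,r,q,dd[int(r),int(q)])))
E
```

```text
[290. 164.] 0.73 [0.53073231 0.07317113 0.21910433] [-0.0405406   0.04102247  0.21910433]
t 7.675 pos [0.5584 0.0573 0.1527] F [ 0.6  0.4 -0.2] j [-0.03  0.41 -0.19  0.96 -0.    1.74]
turn [ 0.0047 -0.0002 -0.0076] shift [-0.9049 -0.1222  0.2269]
[-0.02302582 -0.05966097  0.13      ]
start_top 0.48 [-0.01767857 -0.06043186  0.09362759]
white_bar 0.58 [-0.06966708 -0.02832376  0.60229937]
```

View pics/w4c.png

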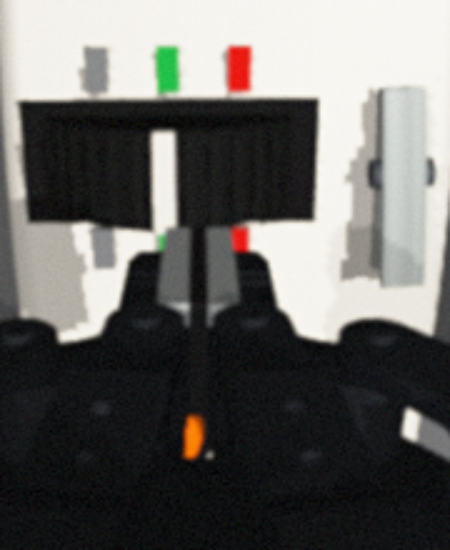

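The bar stands at the green mark on both sides, with the finger off and F≈0. Moving over the button at about (0.5294, -0.0296).

Call:
{"method": "apply_moves", "body": {"targets": [-0.45, -0.06, 0, 0, 0, 0, -1, -0.9, -0.11, 0, 0, 0, 0, -1, -0.9, -0.11, 0.2, 0, 0, 0, -1, -0.9, -0.11, 0.4, 0, 0, 0, -1, -0.9, -0.11, 0.4, 0, 0, 0, -1]}}

```text
time: 8.45
ee_pos: [0.5287, -0.0287, 0.1115]
orientation: [0.0, 0.774, 0.633, 0.0]
force: [-0.8, 0.1, -0.4]
width: 0.0001
```

```bash
python3 - <<'E'
from h import *
im,d,pt,s=wrist("pics/w5.png"); plan([.5294,-.0296,.0945])
f=im.astype(int); m=(f[...,0]>150)&(f[...,1]>60)&(f[...,1]<150)&(f[...,2]<70); print(m.sum())
n,l,st,ce=cv2.connectedComponentsWithStats(m.astype(np.uint8))
for i in range(1,n):
    if st[i,4]>8: print(st[i],pt(*ce[i][::-1])[0])
cv2.imwrite("pics/w5c.png",cv2.resize(im[130:330,170:370,::-1],None,fx=2.5,fy=2.5))
E
```

```text
t 8.5 pos [ 0.5295 -0.0287  0.1124] F [-0.   0.6  0.6] j [-0.19  0.4  -0.33  0.84  0.    1.58]
turn [ 0.0029 -0.0001 -0.0076] shift [-0.0091  0.0007  0.1794]
8828
[ 410   64   55  187 7740] [ 0.67956005 -0.02473467  0.04234224]
[ 233  198   51   33 1044] [ 0.52966915 -0.02183243  0.09700752]
```

View pics/w5c.png

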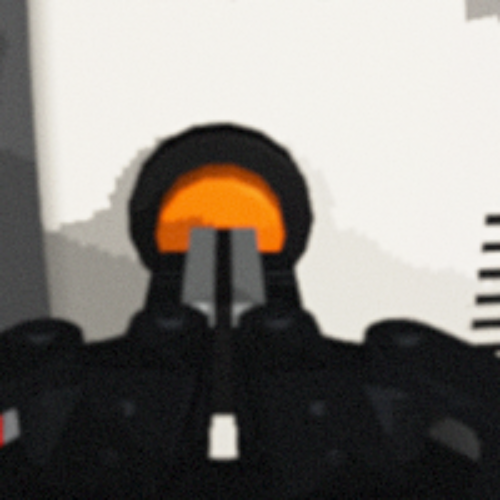

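The fingertips are in line with the button's centre (crop px 225 against 222). Pressing in steps.

Call:
{"method": "apply_moves", "body": {"targets": [0, 0, 0.1, 0, 0, 0, -1, 0, 0, 0.16, 0, 0, 0, -1, 0, 0, 0.19, 0, 0, 0, -1, 0, 0, 0.22, 0, 0, 0, -1, 0, 0, 0.23, 0, 0, 0, -1, 0, 0, 0.23, 0, 0, 0, -1]}}

```text
time: 9.25
ee_pos: [0.5298, -0.0286, 0.0908]
orientation: [0.001, 0.774, 0.633, 0.001]
force: [-5.9, 2.3, 18.3]
width: 0.0002
```

Call:
{"method": "apply_moves", "body": {"targets": [0, 0, 0.015, 0, 0, 0, -1, 0, 0, 0.015, 0, 0, 0, -1]}}

```text
time: 9.5
ee_pos: [0.5298, -0.0286, 0.0908]
orientation: [0.002, 0.774, 0.633, 0.001]
force: [-6.2, 0.6, 20.3]
width: -0.0
```

```bash
python3 - <<'E'
from h import *
im,d,pt,s=wrist("pics/w6.png"); plan([.5294,-.0296,.0945])
cv2.imwrite("pics/w6c.png",cv2.resize(im[130:330,170:370,::-1],None,fx=2.5,fy=2.5))
for r in(196,200,204,208,212): print(r,pt(r,258)[0].round(4),pt(r,240)[0].round(4))
E
```

```text
t 9.55 pos [ 0.5298 -0.0286  0.0908] F [-6.8  1.4 20.3] j [-0.19  0.42 -0.36  0.78  0.    1.58]
turn [ 0.0053 -0.0001 -0.0072] shift [-0.0105 -0.0015 -0.0374]
196 [ 0.5336 -0.0083  0.0869] [ 0.5244 -0.0067  0.0861]
200 [ 0.5332 -0.0104  0.087 ] [ 0.5241 -0.0085  0.0873]
204 [ 0.5327 -0.0126  0.087 ] [ 0.5237 -0.0105  0.0877]
208 [ 0.5323 -0.0144  0.088 ] [ 0.523  -0.013   0.0864]
212 [ 0.5321 -0.0156  0.0907] [ 0.5228 -0.0146  0.0883]
```

View pics/w6c.png

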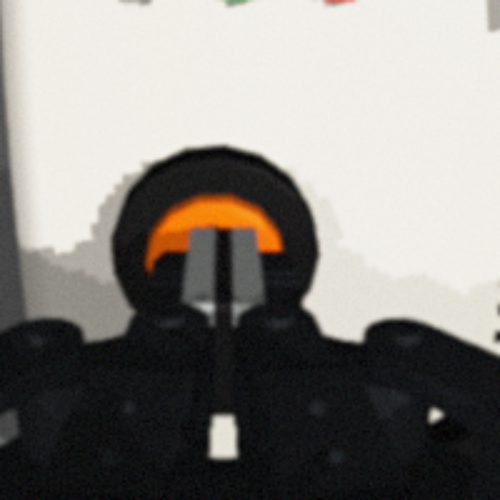

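Pressed home: the face has gone from 0.097 to 0.0908, it's at a hard stop, and the tip is clear of the housing (0.087). Lifting off.

Call:
{"method": "apply_moves", "body": {"targets": [0, 0, -0.1, 0, 0, 0, -1, 0, 0, -0.5, 0, 0, 0, -1, 0, 0, -0.95, 0, 0, 0, -1, 0, 0, -0.95, 0, 0, 0, -1, 0, 0, -0.95, 0, 0, 0, -1]}}

```text
time: 10.18
ee_pos: [0.5291, -0.0285, 0.1853]
orientation: [0.001, 0.774, 0.633, 0.001]
force: [-0.5, 0.3, -0.8]
width: -0.0001
```

```bash
python3 - <<'E'
from h import *
im,d,pt,s=wrist("pics/w7.png"); plan([.5294,-.0296,.2])
t,dt=optics.camera("scene")
f=im.astype(int); m=(f[...,0]>150)&(f[...,1]>60)&(f[...,1]<150)&(f[...,2]<70)
n,l,st,ce=cv2.connectedComponentsWithStats(m.astype(np.uint8))
for i in range(1,n):
    if st[i,4]>30: print(st[i],pt(*ce[i][::-1])[0])
cv2.imwrite("pics/w7c.png",np.hstack([im[:,:,::-1][40:340,100:400],cv2.resize(t[130:280,180:380,::-1],(400,300))]))
E
```

```text
t 10.225 pos [ 0.5287 -0.0284  0.1848] F [-0.3  0.4 -0.1] j [-0.19  0.33 -0.23  1.01  0.    1.58]
turn [ 0.0032 -0.     -0.0073] shift [-0.01    0.0099 -0.1523]
[131   0  46  21  76] [0.45356724 0.1651734  0.02455593]
[ 378   72   44  150 5435] [ 0.68072968 -0.0269552   0.04224346]
[239 172  37  36 999] [ 0.5283276  -0.02758594  0.0971994 ]
[500 321  12  11  62] [ 1.94726077 -1.54802128 -0.74554279]
[493 338  19  11  58] [ 1.95785295 -1.71714449 -0.74593208]
[500 344  12  25 136] [ 2.12926251 -2.00818442 -0.74481177]
```

View pics/w7c.png

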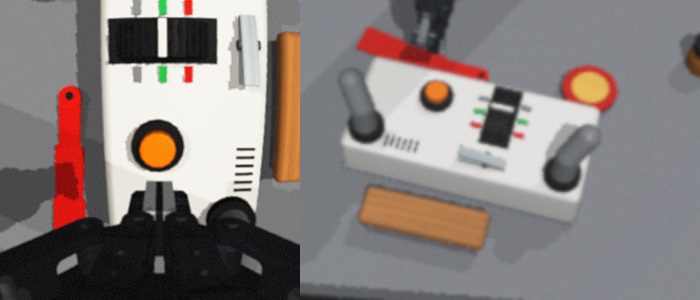

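The wrist view shows the bar at green and the button back up (face z 0.097). The scene crop is ambiguous about the bar, since it is seen at a slant, so I'll measure it.

```bash
python3 - <<'E'
from h import *
im,d,pt,s=wrist("pics/w8.png"); optics_im={}
for l in spotter.landmark_of("wrist","white_bar")[:2]: print("wrist",l,dryer(pt(*l["location"])[0]))
print("col of bar rows 60-95:",[ (r,np.where(im[r,215:310].min(-1)>140)[0]+215) for r in(70,80,90)])
for c,lo in (("scene",0),("top",0)):
    im2,d2=optics.camera(c)
    for n in("white_bar","wheel_top"):
        for l in spotter.landmark_of(c,n)[:1]:
            r,q=l["location"]; print(c,n,np.round([r,q,l["confidence"]],2),dryer(world(c,r,q,np.median(d2[int(r)-1:int(r)+2,int(q)-1:int(q)+2]))).round(4))
for r,q in((78,262),(70,262)): print(dryer(pt(r,q)[0]))
s=bot.get_state(); print(s["time"],s["force"])
E
```

```text
col of bar rows 60-95: [(70, array([259, 260, 261, 262, 263, 264, 265, 266, 267])), (80, array([259, 260, 261, 262, 263, 264, 265, 266, 267])), (90, array([259, 260, 261, 262, 263, 264, 265, 266, 267]))]
scene white_bar [211.1 270.2   0.6] [0.0609 0.022  0.0839]
scene wheel_top [185.1 279.9   0.9] [-0.0138  0.0281  0.0969]
[-0.01987344  0.02958152  0.09838795]
[-0.01984049  0.035801    0.09855967]
10.675 [-0.04564909 -0.49897869  0.76171887]
```

```bash
python3 -c "
from h import *
bot.job_done(); s=bot.get_state(); print(s['time'],s['force'])"
```

```text
the job is handed in; nothing more can be done
the job is handed in; nothing more can be done
```

The shoe dryer is set going and the job is handed in; no verdict was reported. I rolled the wheel one click with the shut fingertips, using an 18–19 mm drag at about 5 N, and lifted off. I then pressed the orange button down to its hard stop at about 20 N and let it back up. The clock stood at about 10.7 s at the last reading.

**Last checks:**
- **Wheel:** in the close wrist picture the white bar lies between the green marks, on top of the wheel, at dryer x −0.020 and z 0.098.
- **Button:** its face went from z 0.097 to 0.091 when pressed, and measured 0.097 again afterwards.
- **Contact and loose things:** the force readings were near zero with the tool lifted clear. In the last pictures the clip, brush, horn and tin look to be where they were. The cream jar and shoe tree were mostly outside those views, but the arm worked nowhere near them.

**Checks that failed or disagreed:**
- After the press, the detector missed the bar in the wrist and top pictures.
- In the scene picture it put the bar wrongly on the clip, and by eye that slanted view looked slightly towards grey.
- I relied on the wrist measurement for the wheel.

The first approach ran joint 6 into its range limit, so I turned the tool 90° before touching anything.

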